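# Lay the standing cartons down before the wind does

## Task

The wind is getting up on the roof: push each of the two cartons standing on the black mat over with the fingertips, high up on its outer face, so that it falls inwards and lies flat inside the white outline it stands at. Do not grasp, lift or carry the cartons, and leave the other things on the table where they are.

Things in the scene. Friction and masses are not known exactly. Their poses are not given: they have to be found in the camera images.
- mat: Thin black rubber mat fixed flat on the table, 300 mm (its x) by 290 mm (its y), 2 mm thick. Origin at its centre at table height, z up; it may lie at any yaw. Two rectangular bays, side by side and long along mat x, are outlined on it by flat white lines 4 mm wide that lie just outside the bay sizes given below.
- bay_narrow (a point): Centre of the narrow bay, on the mat's top; axes those of the mat. The bay is 210 mm (mat x) by 104 mm (mat y), centred at mat x 0, y +66 mm. The tall carton stands at its -x end and is to fall towards mat +x.
- bay_wide (a point): Centre of the wide bay, on the mat's top; axes those of the mat. The bay is 180 mm (mat x) by 124 mm (mat y), centred at mat x 0, y -76 mm. The wide carton stands at its +x end and is to fall towards mat -x.
- carton_tall: Closed cardboard carton with a paper band, 40 mm thick (its x), 60 mm wide (its y), 160 mm high (its z), 130 to 240 g. Origin at the centre of its foot. It stands on the mat across the -x end line of the narrow bay, its inner face 12 to 27 mm inside the line, its x axis within 0.07 rad of mat +x: to be pushed towards its own +x.
- carton_tall_top (a point): Centre of the tall carton's top face, 160 mm above its foot while it stands; the far end once it lies. Pushed high and level on its outer broad face, the carton tips about its foot edge, goes over by itself beyond 14 degrees and lies 160 mm long ahead of that edge.
- carton_wide: Closed cardboard carton with a paper band, 44 mm thick (its x), 80 mm wide (its y), 125 mm high (its z), 110 to 210 g. Origin at the centre of its foot. It stands on the mat across the +x end line of the wide bay, its inner face 12 to 27 mm inside the line, its x axis within 0.07 rad of mat +x: to be pushed towards its own -x.
- carton_wide_top (a point): Centre of the wide carton's top face, 125 mm above its foot while it stands; the far end once it lies. Pushed high and level on its outer broad face, the carton tips about its foot edge, goes over by itself beyond 19 degrees and lies 125 mm long ahead of that edge.
- dish: Bystander, to be left where it stands. White porcelain sauce dish, 80 mm across, 20 mm high, on the table beyond the mat's -y edge. Origin under its centre.
- shaker: Bystander, to be left where it stands. Steel shaker, 38 mm across, 74 mm high, on the table beyond the +x end of the narrow bay. Origin under its centre.
- skewer: Bystander, to be left where it stands. Flat steel skewer about 270 mm long (its x), 4 mm thick, with a 32 mm ring and a wooden grip (10 mm high) at one end, on the table beyond the mat's +y edge. Origin near its middle, underneath.
- jar: Bystander, to be left where it stands. Glass jar, 66 mm across, 90 mm high, at the left side of the table. Origin under its centre.
- cup: Bystander, to be left where it stands. Open steel cup, 74 mm across, 80 mm high, at the right side of the table. Origin under its centre.

How it is judged (in metres and radians):
At the end, for the whole second after the job is handed in: Both cartons lie at rest on a broad face on the mat, the tall one in the narrow bay and the wide one in the wide bay, inside the outlines (the 4 mm line itself may be covered) (angle between carton_tall's own z axis and vertical between 1.45 and 1.69 rad and linear speed of each of carton_tall, carton_wide below 0.02 m/s and angle between carton_tall's own y axis and vertical between 1.45 and 1.69 rad and x of carton_tall in the frame of mat between -0.109 and 0.109 m and y of carton_tall in the frame of mat between 0.04 and 0.092 m and x of carton_tall_top in the frame of mat between -0.109 and 0.109 m and y of carton_tall_top in the frame of mat between 0.04 and 0.092 m and angle between carton_wide's own z axis and vertical between 1.45 and 1.69 rad and angle between carton_wide's own y axis and vertical between 1.45 and 1.69 rad and x of carton_wide in the frame of mat between -0.094 and 0.094 m and y of carton_wide in the frame of mat between -0.102 and -0.05 m and x of carton_wide_top in the frame of mat between -0.094 and 0.094 m and y of carton_wide_top in the frame of mat between -0.102 and -0.05 m); the robot touches nothing.
It fails at once if a bystander (dish, shaker, skewer, jar or cup) is moved by more than 15 mm (distance of any of dish, shaker, skewer, jar, cup from where it was at the start of the episode above 0.015 m).
It fails at once if a carton is lifted: the middle of its foot rises more than 45 mm over the table (height (world z) of any of carton_tall, carton_wide above 0.045 m).
It fails at once if a carton is carried or shoved away: the middle of its foot goes more than 80 mm from its start (distance of any of carton_tall, carton_wide from where it was at the start of the episode above 0.08 m).
It also fails if it takes over 42 s, if anything falls off the work surface, if the arm or the gripper's body presses on something with over 40 N, if the wrist force passes 120 N, or if a joint passes its speed limit or range.

## Robot

A 7-joint arm with a two-finger parallel gripper is mounted at the origin on the work surface. World frame = base frame: x ahead of the robot, y to its left, z up, the work surface at z = 0. Lengths are in m, angles in degrees, forces in N, time in s.
With the tool pointing down it reaches from about 0.35 to 0.775 m from the base axis. Payload 3.1 kg.
Tool frame: the origin (TCP) lies at the very end of the fingers, on their centre line; the grasp point (between the pads) lies 19 mm behind it; y points along the fingers, z is the direction in which the jaws open and shut, and the axes are right-handed (so a half turn about y gives the same grasp; the last joint's range is limited). The gripper opens to 85 mm and grips with 20 to 120 N. Pads are 22 mm wide; open, the fingers measure 114 mm over their backs; the gripper's body (76 mm by 85 mm) begins 54 mm behind the grasp point. The pads swing forward as they close: fully open they stand 13 mm farther back than shut.
Start: joints at [-69.196, 17.813, 0.802, 86.603, -0.252, 75.585, -1.558], TCP at [0.217, 0.506, 0.231] pointing down, gripper open.
Joint ranges: [-154.91, 154.91], [-16.99, 109.72], [-72.82, 74.43], [7.12, 147.25], [-82.49, 262.49], [11.32, 116.49], [-174.64, 174.64]. Speed limits (degrees/s): [159.86, 159.86, 180, 180, 180, 180, 180].

## Interface

Orientations are given as a 3x3 rotation matrix whose columns are the frame's x, y, z axes.
In Python, from station import status, capture, bot, models gives the robot as it stands.
- The arm moves only by the shell command python3 -m creep 'ROWS' [FORCE]. ROWS is JSON, a list that holds one entry, the list of rows, each a list of 5 numbers: the shift along the tool's x, y, z in cm, then the turn about the tool's y in degrees, then the closure, from 0 (fully open) to 1 (shut). In form: [[[x, y, z, turn, jaw], ...]]. A call has 1 to 10 rows; each row shifts and turns the pose as measured when the row begins, along the tool's axes as they then stand; what a row does not reach is not made up. A row lasts 1/12 s, in which the tool goes at most 41.7 mm and 7.16 degrees, less where a joint would pass 70% of its speed; a pose out of reach is approached as far as the arm can. A call with a gripper value outside its range is refused whole. The fingers move at their own pace and stop on an object; FORCE is the grip in N (left out, the last holds). Time passes only in rows, so rows that do not move let the fingers close. It gives the time, the measured TCP pose, the force and the opening at its end, in the units of the state.
- status.sense(): the state, without advancing time (a new reading comes with each control period).
- capture(name): name is "scene" or "top"; returns a dict with "image" (400x640x3 uint8, blue, green, red), "K" (3x3 intrinsics, pixels), "rvec" (rotation vector, rad) and "tvec" (3), from world to camera coordinates, as OpenCV has them. Camera axes: x right, y down, z forward; pixel columns grow to the right and rows downward; lengths in m; the calibration is good to about 2 mm. A picture is of the moment at which its call begins. There is no depth.
- bot.hand_in(): hands the job in, once; it reports no verdict.
Trained networks look in a picture, given as the dict that the camera call returned (one of the last four; its "shot" number tells which), for a name from the list of things; names that differ only in an ending like _2 or _b are one class to them, and where a whole thing is asked for, a point or a joint stands for the part that bears it (a point fixed in the world has none). Each returns a list of dicts, best first, with "score" (0 to 1); they miss things now and then, are a little off and sometimes report something else, mostly with a low value. They report only what shows in the picture. A call takes as long as a camera call.
- models.search_frame(picture, thing): "rect" ([left, top, width, height] in pixels, round what is visible of it).
The state is a dict: "t": time; "joints": joint angles; "qd": joint speeds; "tau": joint torques, N m; "tool_pos": TCP position; "orientation": TCP orientation; "wrist_force": force on the tool from outside, world axes, zero at the start; "ft_torque": the same for the moment, N m; "finger_gap": opening from 0.0 (shut) to 1.0 (fully open).
Only numpy, scipy, OpenCV 4.12 (cv2) and the standard library are available. Lean on these libraries where they do the work, as an engineer would, in place of code of your own. Each camera call takes 0.05 s, during which the arm holds its last target.

## Working session

There is one attempt and no reset: what is moved stays moved. The work goes in short steps, Python scripts to look and compute and a shell command to move; the robot and the scene stay as the last step left them, time stands still between calls to the robot, and variables do not carry over. Pictures are saved under pics/ and viewed, and the job is handed in when it is done.

```bash
mkdir -p pics; ls; python3 - <<'E'
from station import status, capture, bot, models
import cv2
print(status.sense())
for n in ("scene","top"):
    p=capture(n); cv2.imwrite(f"pics/{n}0.png",p["image"]); print(n,p["K"],p["rvec"],p["tvec"])
    for t in ["mat","carton_tall","carton_wide","dish","shaker","skewer","jar","cup"]:
        r=models.search_frame(p,t); print(t,[(x["rect"],round(x["score"],2)) for x in r[:2]])
E
```

```text
pics
{'t': 0.0, 'joints': array([-69.19540683,  17.86100565,   0.80230835,  86.69281599,
        -0.2519699 ,  75.58380934,  -1.55852602]), 'qd': array([-0.01436803,  0.04463755, -0.04798583,  0.006613  ,  0.01371588,
        0.08759707,  0.07072548]), 'tau': array([-2.65017225e-04, -3.79910803e+01,  1.46112512e-01, -2.30588472e+01,
        1.23166750e-02,  1.35729747e-02,  1.05587125e-05]), 'tool_pos': array([0.21632005, 0.50487548, 0.2302096 ]), 'orientation': array([[ 9.19203599e-01, -8.38684451e-04,  3.93781717e-01],
       [-3.93782597e-01, -2.21814335e-03,  9.19200928e-01],
       [ 1.02544770e-04, -9.99997188e-01, -2.36918469e-03]]), 'wrist_force': array([ 0.88359439, -0.30553166,  0.94658934]), 'ft_torque': array([ 0.02488643,  0.03422571, -0.00881561]), 'finger_gap': 1.0018074487899722}
scene [[509.71898126   0.         322.98923973]
 [  0.         509.71898126 195.86669491]
 [  0.           0.           1.        ]] [ 1.33467345  1.99287569 -1.01076933] [ 0.23160756 -0.19176059  2.01976088]
mat [([274.8, 199.6, 102.6, 62.1], 0.79)]
carton_tall [([354.2, 197.0, 14.7, 57.2], 
[... 197 characters left out ...]
([225.0, 145.5, 17.8, 27.7], 0.75), ([292.6, 173.8, 16.7, 44.8], 0.69)]
top [[364.86490771   0.         321.41218472]
 [  0.         364.86490771 206.02646408]
 [  0.           0.           1.        ]] [ 2.00209716 -2.19107541  0.26959241] [0.02258235 0.57707185 0.9941171 ]
mat [([257.3, 164.1, 121.4, 119.0], 0.74)]
carton_tall [([265.1, 187.0, 23.8, 35.3], 0.83)]
carton_wide [([340.4, 204.6, 27.4, 37.4], 0.65)]
dish [([357.0, 170.9, 13.1, 18.6], 0.51), ([343.7, 203.2, 25.3, 39.5], 0.16)]
shaker [([358.2, 170.8, 13.2, 17.5], 0.75)]
skewer [([339.6, 202.6, 30.0, 40.3], 0.54), ([268.1, 148.3, 76.7, 36.8], 0.49)]
jar [([152.1, 227.3, 31.1, 27.4], 0.62)]
cup [([456.0, 244.6, 29.2, 26.5], 0.87)]
```

```bash
python3 - <<'E'
import cv2
a=cv2.imread("pics/top0.png")[120:320,220:420]; cv2.imwrite("pics/top0c.png",cv2.resize(a,(600,600),interpolation=cv2.INTER_CUBIC))
a=cv2.imread("pics/scene0.png")[130:290,200:400]; cv2.imwrite("pics/scene0c.png",cv2.resize(a,(750,600),interpolation=cv2.INTER_CUBIC))
E
```

```text
(no output)
```

View pics/top0c.png

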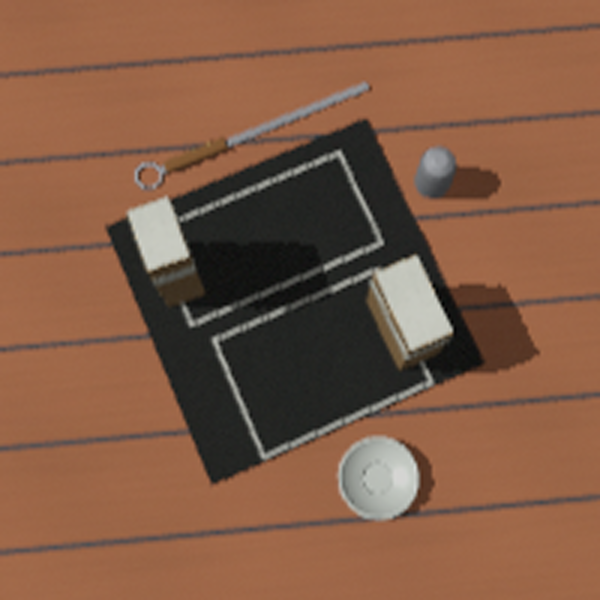

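View pics/scene0c.png

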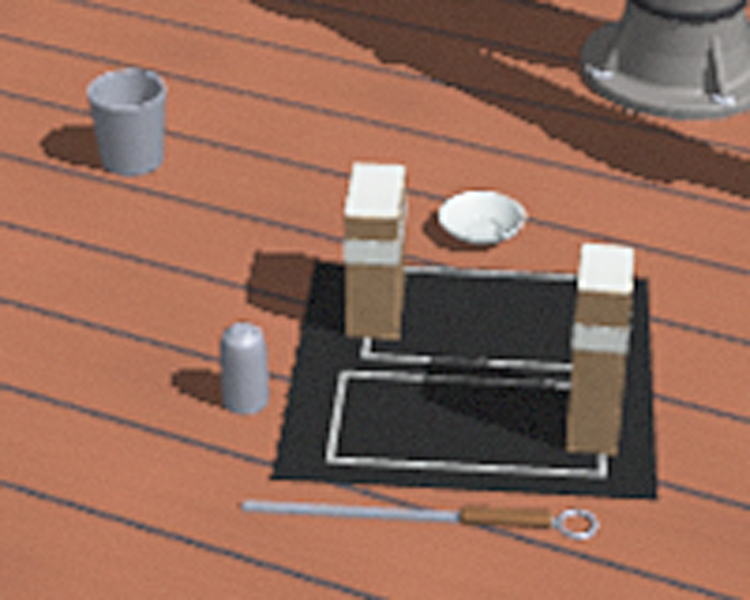

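View pics/top0.png

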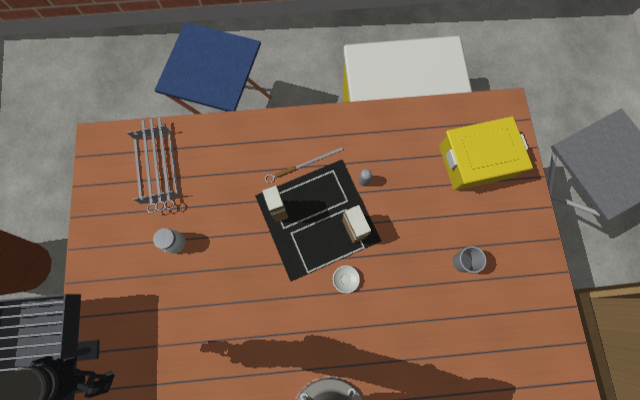

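The top crop shows the mat (tall carton at left, about 145,235; wide carton at right, about 412,310), the dish below, the shaker to the right and the skewer above. I'll zoom in to pick corners.

```bash
python3 - <<'E'
import cv2
t=cv2.imread("pics/top0.png"); s=cv2.imread("pics/scene0.png")
def z(im,x,y,w,h,k,n):
    a=cv2.resize(im[y:y+h,x:x+w],None,fx=k,fy=k,interpolation=cv2.INTER_CUBIC)
    for i in range(0,w,10):
        cv2.putText(a,str(x+i),(i*k,10),0,.35,(0,255,255),1); cv2.line(a,(i*k,12),(i*k,18),(0,255,255),1)
    for i in range(0,h,10):
        cv2.putText(a,str(y+i),(0,i*k+4),0,.35,(0,255,0),1)
    return a
import numpy as np
cv2.imwrite("pics/z1.png",np.hstack([z(t,255,180,40,50,10,''),z(t,338,198,40,50,10,'')]))
cv2.imwrite("pics/z2.png",np.hstack([z(s,284,168,38,60,10,''),z(s,345,190,38,60,10,'')]))
E
```

```text
(no output)
```

View pics/z1.png

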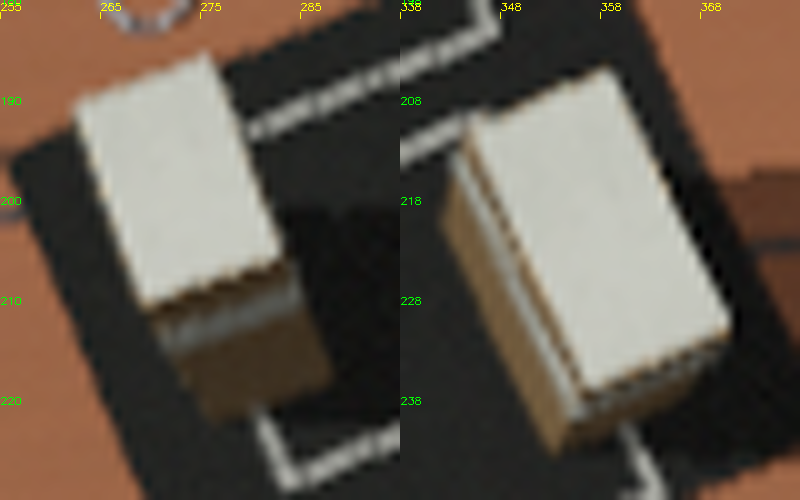

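View pics/z2.png

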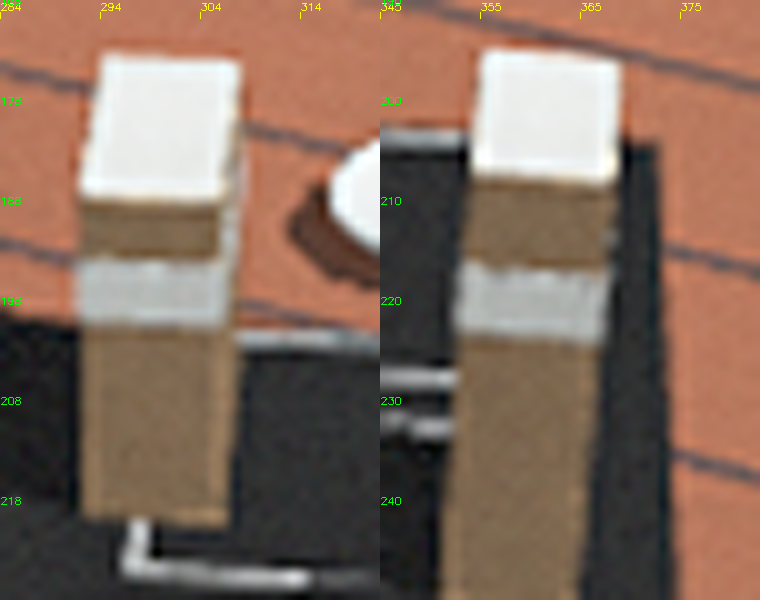

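```bash
cat > h.py <<'E'
import numpy as np,cv2
from scipy.optimize import least_squares
def P(p,X): return cv2.projectPoints(np.array(X,float),p["rvec"],p["tvec"],p["K"],None)[0][:,0]
def R2(a): return np.array([[np.cos(a),-np.sin(a)],[np.sin(a),np.cos(a)]])
def pts(q,L): return [np.r_[R2(q[2])@np.array(l[:2])+q[:2],l[2]] for l in L]
def fit(obs,q0):  # obs: list of (pic, local xyz, uv)
    f=lambda q: np.concatenate([P(p,pts(q,[l]))[0]-np.array(uv) for p,l,uv in obs])
    r=least_squares(f,q0,loss='soft_l1'); return r.x,f(r.x).reshape(-1,2)
E
python3 - <<'E'
from h import *
from station import capture
top=capture("top");sc=capture("scene")
np.set_printoptions(precision=4,suppress=True)
o=lambda x,y:(x/3+220-.33,y/3+120-.33)
a,b=.15,.145
# initial axis from top pic
mat=[(top,(-a,b,.002),o(107,227)),(top,(a,b,.002),o(369,120)),(top,(a,-b,.002),o(484,361)),(top,(-a,-b,.002),o(212,483)),
 (top,(.107,.120,.002),o(341,153)),(top,(.107,.012,.002),o(381,243)),(top,(-.107,.012,.002),o(193,323)),(top,(-.092,-.012,.002),o(216,340)),(top,(-.092,-.140,.002),o(264,456)),(top,(.092,-.140,.002),o(431,381))]
q,r=min((fit(mat,[.5,0,y]) for y in (-2.4,-1.2,0,.8,1.6,2.8)),key=lambda t:abs(t[1]).sum()); print("mat",q,"\n",r)
c=lambda x,y:(x-.45,y-.45)
def box(t,w,h):return lambda sx,sy,up:(sx*t/2,sy*w/2,.002+h*up)
B=box(.04,.06,.16)
tall=[(top,B(-1,1,1),c(262.5,190.2)),(top,B(1,1,1),c(275.8,185)),(top,B(1,-1,1),c(283.4,205)),(top,B(-1,-1,1),c(269.5,210.3)),(top,B(-1,-1,0),c(276,222)),(top,B(1,-1,0),c(288.2,218)),
(sc,B(1,1,1),c(354.3,207.5)),(sc,B(-1,1,1),c(369,208.4)),(sc,B(1,-1,1),c(355.7,195)),(sc,B(-1,-1,1),c(369.3,196.5))]
qt,r=fit(tall,q); print("tall",qt,"\n",r)
B=box(.044,.08,.125)
wide=[(top,B(-1,1,1),c(345,211)),(top,B(1,1,1),c(359,204.7)),(top,B(1,-1,1),c(371.2,230)),(top,B(-1,-1,1),c(356.3,237)),(top,B(-1,-1,0),c(353.5,243.3)),(top,B(-1,1,0),c(342.3,220)),
(sc,B(1,1,1),c(292,187.5)),(sc,B(-1,1,1),c(306,187.8)),(sc,B(1,-1,1),c(294.2,173.5)),(sc,B(-1,-1,1),c(308.2,174.3)),(sc,B(1,1,0),c(292.3,219.5)),(sc,B(-1,1,0),c(306.8,220.3))]
qw,r=fit(wide,q); print("wide",qw,"\n",r)
for n,k in(("tall",qt),("wide",qw)): print(n,"in mat",R2(q[2]).T@(k[:2]-q[:2]),k[2]-q[2])
# push points / yaw
for n,k,s,t in(("tall",qt,-1,.02),("wide",qw,1,.022)):
    print(n,"outer face centre",pts(k,[(s*t,0,0)])[0][:2],"dir",R2(k[2])@[-s,0])
# dish, shaker,jar,cup rough: base
def ray(p,u,v,z):
    R=cv2.Rodrigues(p["rvec"])[0];C=-R.T@np.ravel(p["tvec"]);d=R.T@np.linalg.inv(p["K"])@[u,v,1];return C+d*(z-C[2])/d[2]
print("dish",ray(top,*o(378,478),.02),"shaker top",ray(top,*o(439,158),.074),"ring",ray(top,*o(150,175),.004),"tip",ray(top,*o(369,88),.004),"jar top",ray(top,166,237,.09),"cup",ray(top,473,260,.08))
np.savez("fit.npz",q=q,qt=qt,qw=qw)
E
```

```text
mat [ 0.5587 -0.0154 -1.2488] 
 [[-0.3385 -0.6784]
 [-0.4676 -0.9898]
 [ 0.6254  0.8462]
 [ 0.039   0.5243]
 [-0.1785 -0.165 ]
 [ 0.595  -0.128 ]
 [-0.2326  0.2304]
 [-0.3775 -0.2799]
 [ 0.0758 -0.0089]
 [ 0.3266  0.2992]]
tall [ 0.5915  0.1013 -1.3029] 
 [[-0.3564 -0.5918]
 [ 0.4422 -0.3715]
 [ 0.1187 -0.1654]
 [-0.2498 -0.3442]
 [ 0.3923 -0.0408]
 [ 0.4706 -0.4926]
 [ 0.5037 -0.8925]
 [ 0.1418 -0.5853]
 [ 0.3649 -0.6346]
 [ 0.6297 -0.9932]]
wide [ 0.5157 -0.1236 -1.243 ] 
 [[-0.1759 -0.7342]
 [ 0.2792 -0.7208]
 [ 0.7072  0.0859]
 [ 0.9524 -0.3999]
 [-0.2344 -0.1136]
 [-0.0601 -0.4095]
 [ 0.3396 -0.4925]
 [ 0.7107 -0.1072]
 [ 0.6712 -0.6125]
 [ 0.4657 -0.7657]
 [ 0.5271 -0.1764]
 [-0.2395 -0.2967]]
tall in mat [-0.1003  0.068 ] -0.05409844509646655
wide in mat [ 0.0891 -0.075 ] 0.005844521965872929
tall outer face centre [0.5862 0.1206] dir [ 0.2647 -0.9643]
wide outer face centre [ 0.5227 -0.1445] dir [-0.322   0.9468]
dish [ 0.3645 -0.0813  0.02  ] shaker top [ 0.6668 -0.1708  0.074 ] ring [0.6987 0.1237 0.004 ] tip [ 0.7759 -0.1166  0.004 ] jar top [0.5219 0.4125 0.09  ] cup [ 0.3819 -0.4365  0.08  ]
```

```bash
python3 -m creep '[[[0,0,0,-7,1],[0,0,0,-7,1],[0,0,0,-7,1],[0,0,0,-7,1],[0,0,0,-7,1],[0,0,0,-3.5,1],[0,0,0,0,1]]]' 30; cat > go.py <<'E'
import sys
from h import *
from station import status
np.set_printoptions(precision=3,suppress=True)
def go(target,d,zsign):
    s=status.sense(); R=np.array(s["orientation"]); e=np.array(target)-s["tool_pos"]
    z=R[:2,2]*zsign; turn=np.degrees(np.arctan2(z[0]*d[1]-z[1]*d[0],z@d))
    print("pos",s["tool_pos"],"shift cm",R.T@e*100,"turn",-turn,"gap",s["finger_gap"],"F",s["wrist_force"],"t",s["t"])
E
python3 - <<'E'
from go import *
f=np.load("fit.npz");k=f["qt"];d=R2(k[2])@[1,0]
p=pts(k,[(-.08,0,.143)])[0];print(p);go(p,d,-1)
E
```

```text
t: 1.58
tool_pos: [0.2166, 0.5056, 0.2313]
orientation: [[0.958, 0.0, -0.286], [0.286, 0.0, 0.958], [0.0, -1.0, -0.0]]
wrist_force: [-0.8, 0.1, 0.3]
finger_gap: 0.011
[0.57  0.178 0.143]
pos [0.217 0.506 0.231] shift cm [ 24.524   8.845 -41.467] turn 1.2819087475271003 gap 0.010672648987614901 F [-0.758  0.121  0.322] t 1.5833
```

```bash
python3 -m creep '[[[2,0.3,-3.3,1.2,1],[2,0.3,-3.3,0,1],[2,0.3,-3.3,0,1],[2,0.3,-3.3,0,1],[2,0.3,-3.3,0,1],[2,0.3,-3.3,0,1],[2,0.3,-3.3,0,1],[2,0.3,-3.3,0,1],[2,0.3,-3.3,0,1],[2,0.3,-3.3,0,1]]]'
python3 - <<'E'
from go import *
f=np.load("fit.npz");k=f["qt"];d=R2(k[2])@[1,0]
p=pts(k,[(-.08,0,.143)])[0];print(p);go(p,d,-1)
E
```

```text
t: 2.42
tool_pos: [0.4987, 0.2441, 0.1989]
orientation: [[0.961, -0.003, -0.275], [0.275, 0.013, 0.961], [0.001, -1.0, 0.013]]
wrist_force: [-0.2, 0.9, -0.2]
finger_gap: -0.001
[0.57  0.178 0.143]
pos [0.499 0.244 0.199] shift cm [ 5.079  5.481 -8.355] turn 0.6039114166965874 gap -0.0013030438259343544 F [-0.175  0.908 -0.175] t 2.4167
```

```bash
python3 -m creep '[[[1.7,0.5,-2.8,0.6,1],[1.7,0.8,-2.8,0,1],[1.2,1.5,-2,0,1],[0,1.5,0,0,1],[0,0.8,0,0,1],[0,0,0,0,1]]]'
python3 - <<'E'
from go import *
f=np.load("fit.npz");k=f["qt"];d=R2(k[2])@[1,0]
p=pts(k,[(-.04,0,.143)])[0];print(p);go(p,d,-1)
from station import capture
for n in("top","scene"):
    p=capture(n);im=p["image"];x,y=(220,120) if n=="top" else (240,130)
    cv2.imwrite(f"pics/{n}1.png",cv2.resize(im[y:y+160,x:x+200],None,fx=3.5,fy=3.5,interpolation=cv2.INTER_CUBIC))
E
```

```text
t: 2.92
tool_pos: [0.5755, 0.165, 0.1454]
orientation: [[0.972, 0.006, -0.233], [0.233, 0.004, 0.972], [0.007, -1.0, 0.003]]
wrist_force: [-0.3, 0.1, 0.4]
finger_gap: -0.002
[0.581 0.14  0.143]
pos [0.576 0.165 0.145] shift cm [-0.071  0.232 -2.571] turn -1.8673077546023504 gap -0.0016430827202216574 F [-0.326  0.074  0.4  ] t 2.9167
```

View pics/top1.png

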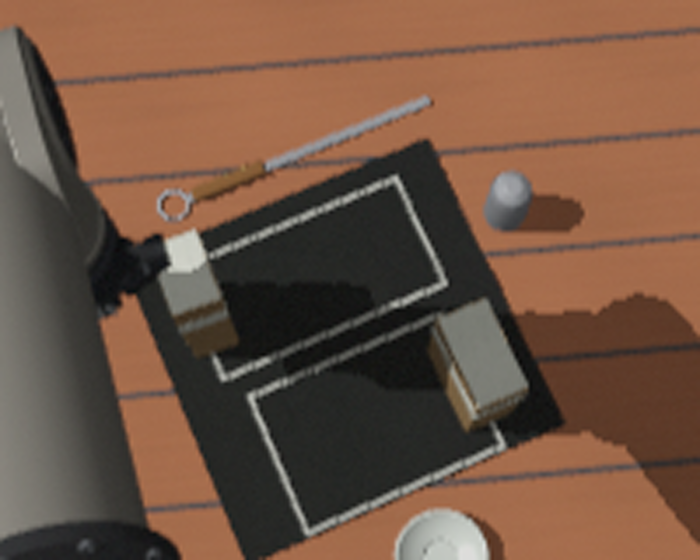

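View pics/scene1.png

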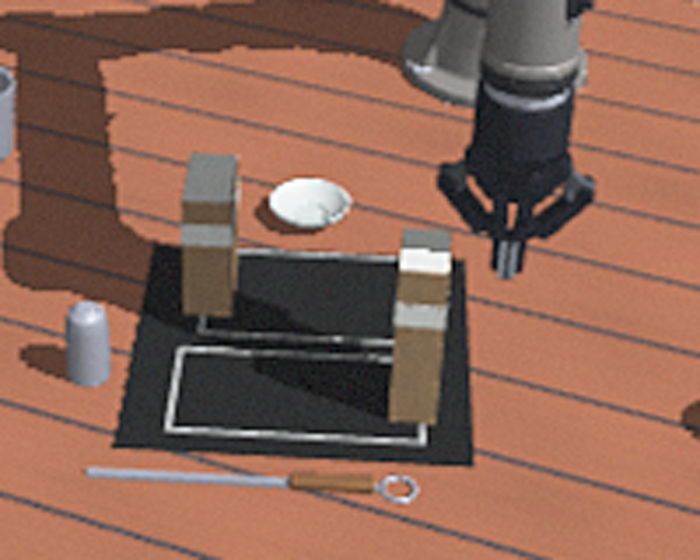

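The gripper stands level with the tall carton's upper part on its outer side, clear of everything. Starting the push.

```bash
python3 -m creep '[[[-0.1,0.1,-1.2,-1.9,1],[0,0.1,-0.8,0,1],[0,0,-0.6,0,1],[0,0,-0.6,0,1],[0,0,-0.6,0,1],[0,0,-0.6,0,1]]]'
python3 - <<'E'
from go import *
f=np.load("fit.npz");k=f["qt"];d=R2(k[2])@[1,0]
p=pts(k,[(.01,0,.143)])[0];go(p,d,-1)
from station import capture
for n in("scene",):
    p=capture(n);im=p["image"];x,y=(220,120) if n=="top" else (240,130)
    cv2.imwrite(f"pics/{n}2.png",cv2.resize(im[y:y+160,x:x+200],None,fx=3.5,fy=3.5,interpolation=cv2.INTER_CUBIC))
E
```

```text
t: 3.52
tool_pos: [0.5862, 0.1333, 0.1501]
orientation: [[0.96, 0.014, -0.281], [0.28, 0.015, 0.96], [0.018, -1.0, 0.011]]
wrist_force: [-0.9, 0.6, 0.1]
finger_gap: 0.002
pos [0.586 0.133 0.15 ] shift cm [-0.425  0.661 -4.224] turn 0.9441673764556213 gap 0.0016318778123969213 F [-0.888  0.56   0.1  ] t 3.5167
```

View pics/scene2.png

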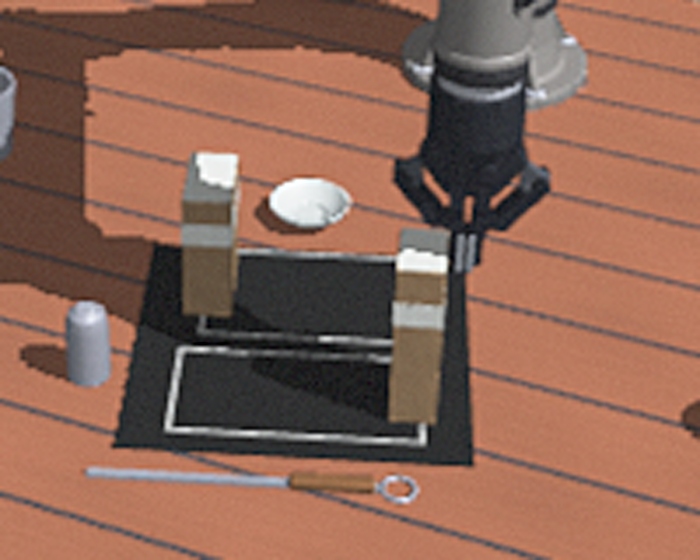

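```bash
python3 -m creep '[[[-0.2,0.3,-0.3,0.9,1],[-0.1,0.2,-0.5,0,1],[-0.1,0.1,-0.6,0,1],[0,0.1,-0.6,0,1],[0,0.1,-0.6,0,1]]]'
python3 - <<'E'
from go import *
f=np.load("fit.npz");k=f["qt"];d=R2(k[2])@[1,0]
p=pts(k,[(.01,0,.143)])[0];go(p,d,-1)
from station import capture
for n in("scene",):
    p=capture(n);im=p["image"];x,y=(220,120) if n=="top" else (240,130)
    cv2.imwrite(f"pics/{n}3.png",cv2.resize(im[y:y+160,x:x+200],None,fx=3.5,fy=3.5,interpolation=cv2.INTER_CUBIC))
E
```

```text
t: 3.98
tool_pos: [0.59, 0.1048, 0.1414]
orientation: [[0.965, 0.015, -0.263], [0.263, 0.016, 0.965], [0.019, -1.0, 0.011]]
wrist_force: [-0.1, -0.1, 0.4]
finger_gap: 0.0
pos [0.59  0.105 0.141] shift cm [ 0.058 -0.171 -1.373] turn -0.08316079709998606 gap 0.0003020496292432435 F [-0.147 -0.104  0.397] t 3.9833
```

View pics/scene3.png

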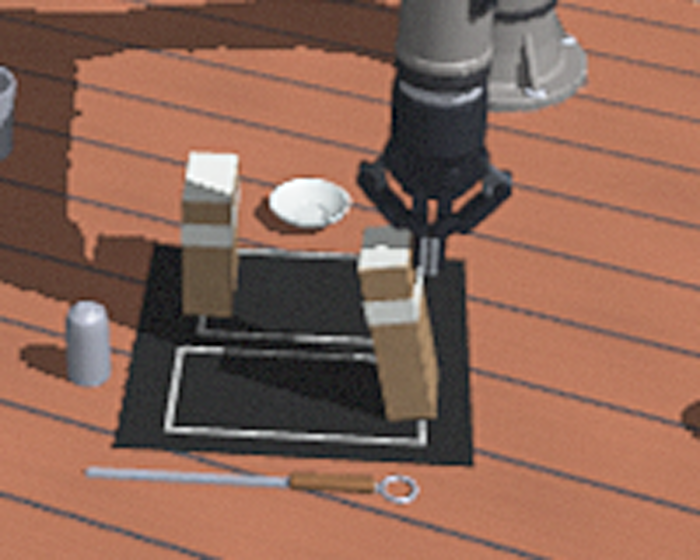

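The tall carton is tipping cleanly about its foot edge, about 9° so far. Pushing on.

```bash
python3 -m creep '[[[0,0,-0.6,0,1],[0,0,-0.7,0,1],[0,0,-0.7,0,1],[0,0,-0.6,0,1],[0,-0.1,0,0,1],[0,-0.5,1,0,1],[0,-1,1,0,1],[0,-1,0,0,1],[0,0,0,0,1]]]'
python3 - <<'E'
from go import *
f=np.load("fit.npz");k=f["qt"];d=R2(k[2])@[1,0]
p=pts(k,[(.01,0,.143)])[0];go(p,d,-1)
from station import capture
for n in("scene",):
    p=capture(n);im=p["image"];x,y=(220,120) if n=="top" else (240,130)
    cv2.imwrite(f"pics/{n}4.png",cv2.resize(im[y:y+160,x:x+200],None,fx=3.5,fy=3.5,interpolation=cv2.INTER_CUBIC))
E
```

```text
t: 4.78
tool_pos: [0.5917, 0.0941, 0.1691]
orientation: [[0.966, 0.014, -0.259], [0.258, 0.013, 0.966], [0.017, -1.0, 0.009]]
wrist_force: [0.6, -0.1, 0.3]
finger_gap: -0.001
pos [0.592 0.094 0.169] shift cm [ 0.122  2.612 -0.327] turn -0.3632028584691957 gap -0.001305879508504828 F [ 0.567 -0.059  0.332] t 4.7833
```

View pics/scene4.png

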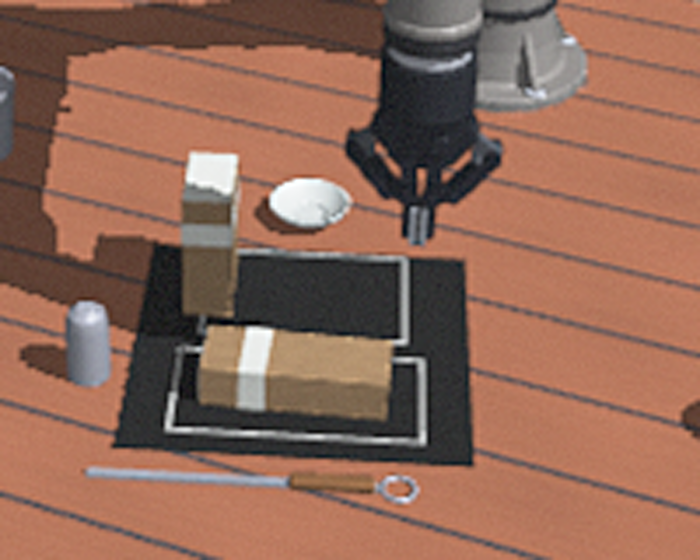

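The tall carton lies flat in the narrow bay. Next I move over to the wide carton's outer side.

```bash
python3 - <<'E'
from go import *
f=np.load("fit.npz");k=f["qw"];d=R2(k[2])@[-1,0]
p=pts(k,[(.087,0,.20)])[0];print(p);go(p,d,1)
E
```

```text
[ 0.544 -0.206  0.2  ]
pos [0.591 0.095 0.168] shift cm [-12.345  -3.655 -27.801] turn -3.749933519108798 gap -0.0004712179189871273 F [ 0.005  1.043 -0.558] t 4.8333
```

```bash
python3 -m creep '[[[0,-2,0,0,1],[-0.7,-1.5,-1.5,-3.7,1],[-1.4,0,-3.2,0,1],[-1.4,0,-3.2,0,1],[-1.4,0,-3.2,0,1],[-1.4,0,-3.2,0,1],[-1.4,0,-3.2,0,1],[-1.4,0,-3.2,0,1],[-1.4,0,-3.2,0,1],[-1,0,-2.5,0,1]]]'
python3 - <<'E'
from go import *
f=np.load("fit.npz");k=f["qw"];d=R2(k[2])@[-1,0]
p=pts(k,[(.087,0,.112)])[0];print(p);go(p,d,1)
E
```

```text
t: 5.67
tool_pos: [0.5717, -0.1841, 0.2007]
orientation: [[0.934, 0.018, -0.357], [0.356, 0.024, 0.934], [0.025, -1.0, 0.016]]
wrist_force: [0.9, -0.5, -0.4]
finger_gap: 0.001
[ 0.544 -0.206  0.112]
pos [ 0.572 -0.184  0.201] shift cm [-3.627  8.76  -1.192] turn 2.1256519671682774 gap 0.0011444080904384727 F [ 0.913 -0.503 -0.392] t 5.6667
```

```bash
python3 -m creep '[[[-1.8,0,-0.8,2.1,1],[-1.8,0,-0.6,0,1],[0,1.5,0,0,1],[0,2,0,0,1],[0,2,0,0,1],[0,2,0,0,1],[0,0.5,0,0,1],[0,0,0,0,1]]]'
python3 - <<'E'
from go import *
f=np.load("fit.npz");k=f["qw"];d=R2(k[2])@[-1,0]
p=pts(k,[(.037,0,.112)])[0];print(p);go(p,d,1)
from station import capture
for n in("scene","top"):
    p=capture(n);im=p["image"];x,y=(220,120) if n=="top" else (240,130)
    cv2.imwrite(f"pics/{n}5.png",cv2.resize(im[y:y+160,x:x+200],None,fx=3.5,fy=3.5,interpolation=cv2.INTER_CUBIC))
E
```

```text
t: 6.33
tool_pos: [0.5407, -0.2237, 0.1195]
orientation: [[0.952, 0.022, -0.304], [0.304, 0.013, 0.953], [0.025, -1.0, 0.005]]
wrist_force: [-0.0, -0.5, -0.1]
finger_gap: 0.002
[ 0.528 -0.159  0.112]
pos [ 0.541 -0.224  0.119] shift cm [0.703 0.799 6.593] turn -1.091901406355353 gap 0.0023692863425896836 F [-0.004 -0.508 -0.05 ] t 6.3333
```

View pics/scene5.png

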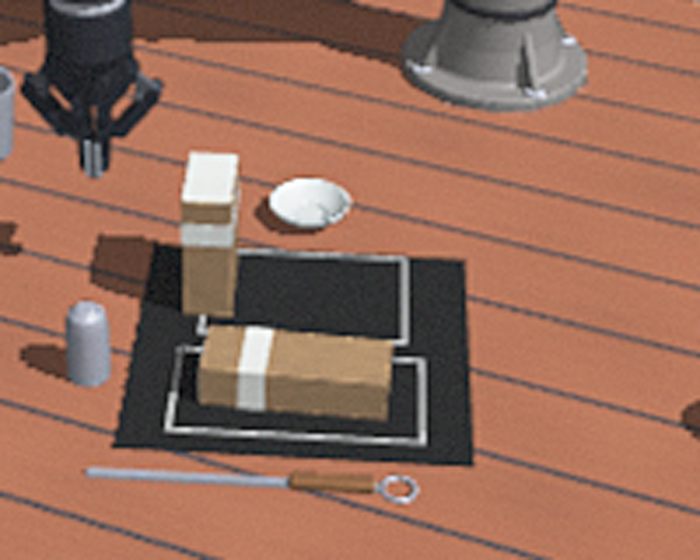

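View pics/top5.png

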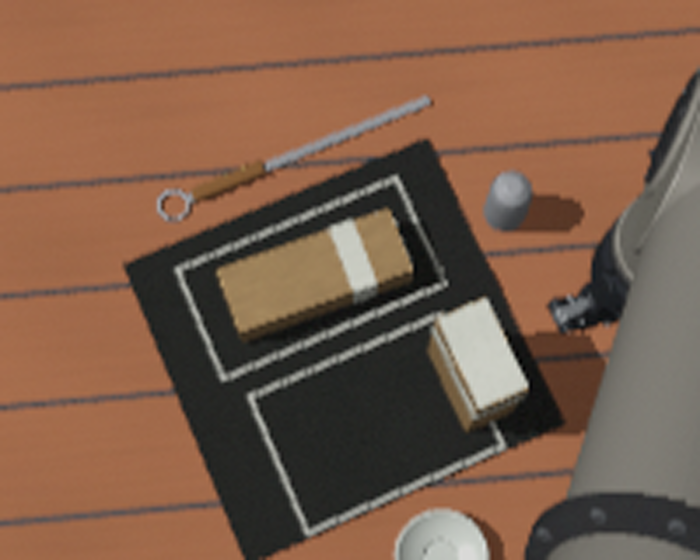

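Both pictures agree: the tall carton lies inside its outline, and the fingertip (top 575,312) is in line with the wide carton's centre. Pushing the wide one.

```bash
python3 -m creep '[[[0.3,0.3,1.5,-1,1],[0.2,0.3,1.5,0,1],[0.2,0.2,1.3,0,1],[0,0,0.8,0,1],[0,0,0.6,0,1],[0,0,0.6,0,1],[0,0,0.6,0,1]]]'
python3 - <<'E'
from go import *
f=np.load("fit.npz");k=f["qw"];d=R2(k[2])@[-1,0]
p=pts(k,[(.037,0,.112)])[0];go(p,d,1)
from station import capture
for n in("scene",):
    p=capture(n);im=p["image"];x,y=(220,120) if n=="top" else (240,130)
    cv2.imwrite(f"pics/{n}6.png",cv2.resize(im[y:y+160,x:x+200],None,fx=3.5,fy=3.5,interpolation=cv2.INTER_CUBIC))
E
```

```text
t: 7.02
tool_pos: [0.5302, -0.1507, 0.1193]
orientation: [[0.945, 0.037, -0.326], [0.326, 0.009, 0.945], [0.038, -0.999, -0.004]]
wrist_force: [-0.5, -0.9, 0.6]
finger_gap: -0.001
pos [ 0.53  -0.151  0.119] shift cm [-0.538  0.717 -0.663] turn 0.23227454000218353 gap -0.0008122906143915008 F [-0.452 -0.874  0.61 ] t 7.0167
```

View pics/scene6.png

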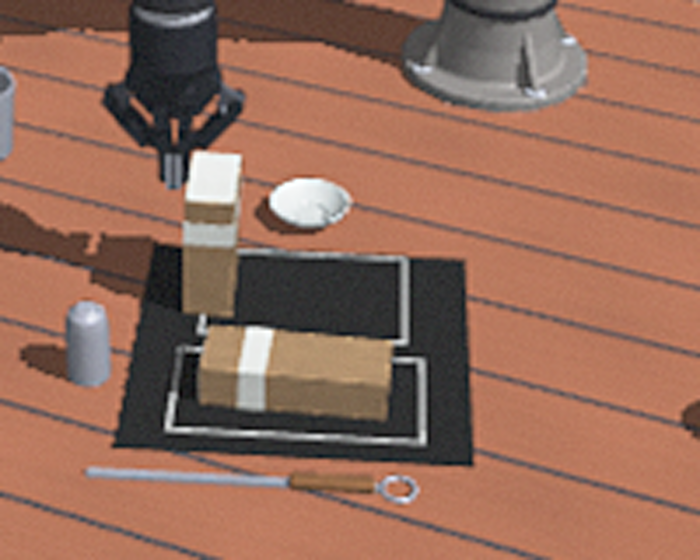

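```bash
python3 -m creep '[[[-0.2,0,-1.5,0,1],[-0.3,0.6,-0.4,0,1],[0,0.5,0,0,1],[0,0,0,0,1]]]'
python3 - <<'E'
from go import *
f=np.load("fit.npz");k=f["qw"];d=R2(k[2])@[-1,0]
p=pts(k,[(.037,0,.110)])[0];go(p,d,1)
E
```

```text
t: 7.4
tool_pos: [0.5321, -0.168, 0.1081]
orientation: [[0.944, 0.038, -0.328], [0.328, 0.011, 0.945], [0.04, -0.999, -0.003]]
wrist_force: [-0.1, 0.4, -0.1]
finger_gap: -0.003
pos [ 0.532 -0.168  0.108] shift cm [-0.115 -0.201  1.027] turn 0.3881519756620149 gap -0.0033629870087275135 F [-0.141  0.391 -0.109] t 7.4
```

```bash
python3 -m creep '[[[-0.1,0,0.6,0,1],[0,0,0.6,0,1],[0,0,0.6,0,1],[0,0,0.6,0,1],[0,0,0.6,0,1],[0,0,0.6,0,1]]]'
python3 - <<'E'
from go import *
f=np.load("fit.npz");k=f["qw"];d=R2(k[2])@[-1,0]
p=pts(k,[(.037,0,.110)])[0];go(p,d,1)
from station import capture
for n in("scene",):
    p=capture(n);im=p["image"];x,y=(220,120) if n=="top" else (240,130)
    cv2.imwrite(f"pics/{n}7.png",cv2.resize(im[y:y+160,x:x+200],None,fx=3.5,fy=3.5,interpolation=cv2.INTER_CUBIC))
E
```

```text
t: 7.9
tool_pos: [0.5173, -0.1313, 0.107]
orientation: [[0.945, 0.036, -0.326], [0.326, 0.011, 0.945], [0.038, -0.999, -0.002]]
wrist_force: [-0.2, -0.4, 0.4]
finger_gap: -0.0
pos [ 0.517 -0.131  0.107] shift cm [ 0.092 -0.296 -2.922] turn 0.2695483358998777 gap -7.26046504382868e-05 F [-0.195 -0.403  0.404] t 7.9
```

View pics/scene7.png

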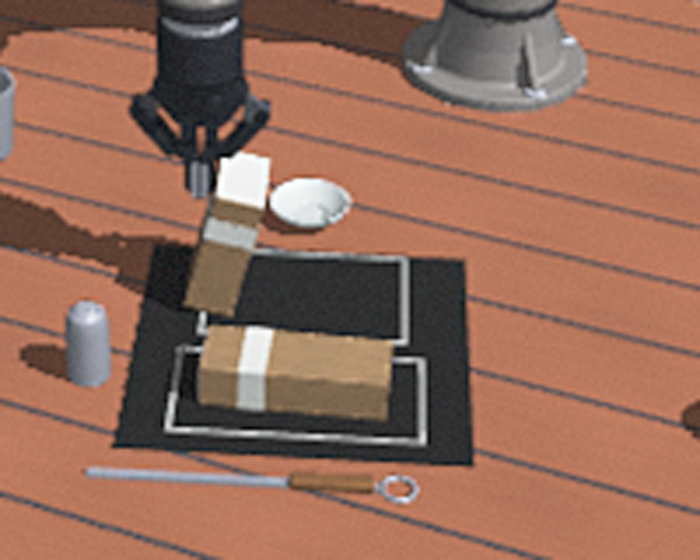

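The wide carton leans about 14°. Finishing the push, then backing off and up.

```bash
python3 -m creep '[[[0,0,0.6,0,1],[0,0,0.7,0,1],[0,0,0.7,0,1],[0,0,0.6,0,1],[0,0,0,0,1],[0,-0.5,-1,0,1],[0,-1.5,-1.5,0,1],[0,-2,-2,0,1],[0,-2,-2,0,1],[0,0,0,0,1]]]'
python3 - <<'E'
from go import *
from station import capture
for n in("scene","top"):
    p=capture(n);im=p["image"];x,y=(220,120) if n=="top" else (240,130)
    cv2.imwrite(f"pics/{n}8.png",cv2.resize(im[y:y+160,x:x+200],None,fx=3.5,fy=3.5,interpolation=cv2.INTER_CUBIC))
E
```

```text
t: 8.78
tool_pos: [0.5267, -0.1662, 0.1689]
orientation: [[0.942, 0.032, -0.334], [0.334, 0.012, 0.942], [0.034, -0.999, 0.001]]
wrist_force: [1.6, -1.1, 1.0]
finger_gap: 0.001
```

View pics/scene8.png

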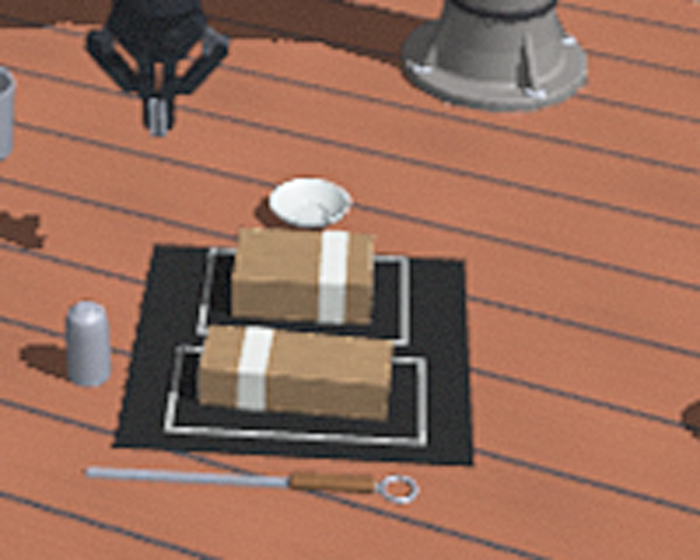

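View pics/top8.png

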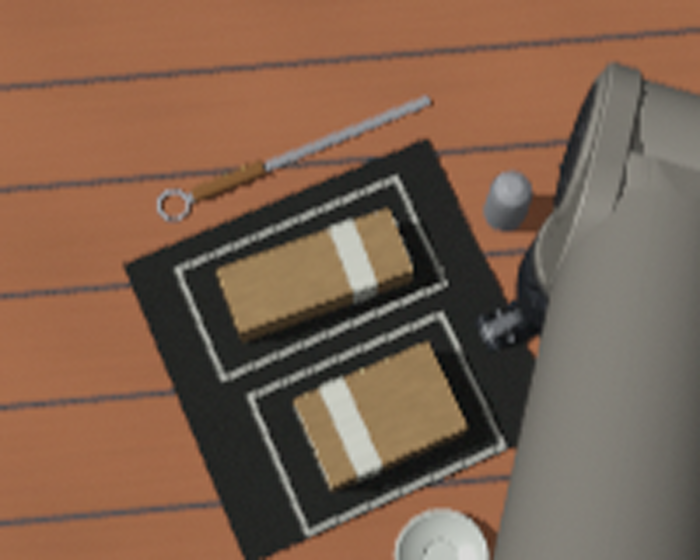

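```bash
python3 - <<'E'
from go import *
from station import capture
top=capture("top");q=np.load("fit.npz")["q"]
def m(pp,z):
    R=cv2.Rodrigues(top["rvec"])[0];C=-R.T@np.ravel(top["tvec"]);o=[]
    for u,v in pp:
        d=R.T@np.linalg.inv(top["K"])@[u/3.5+220-.36,v/3.5+120-.36,1];w=(C+d*(z-C[2])/d[2])[:2];o.append(R2(q[2]).T@(w-q[:2]))
    return np.mean(o,0)
print("tall foot",m([(218,270),(240,332)],.042),"top",m([(391,209),(411,266)],.042))
print("wide foot",m([(430,343),(466,426)],.046),"top",m([(295,398),(331,488)],.046))
s=status.sense();print(s["t"],s["wrist_force"])
for t in("dish","shaker","skewer"): print(t,[x["rect"] for x in models.search_frame(top,t)[:1]]) if 0 else None
E
```

```text
tall foot [-0.077  0.064] top [0.081 0.057]
wide foot [ 0.064 -0.077] top [-0.06  -0.077]
8.9333 [ 0.213  0.446 -0.946]
```

All ends are within bounds with a clear margin, and the arm is clear. Handing in.

```bash
python3 -c "
from station import bot
print(bot.hand_in())"
```

```text
the job is handed in; nothing more can be done
None
```

I pushed both cartons over with the shut fingertips, high on their outer faces, and handed the job in at about 9 s of the 42 s allowed. Both now lie flat inside their white outlines. No verdict came back.

The last picture before handing in gave these positions in the mat frame, good to a few millimetres because I picked the corners by hand:

| Carton | Foot (x, y) in mm | Top (x, y) in mm | Limits in mm |
|---|---|---|---|
| Tall | −77, 64 | 81, 57 | x ±109, y 40 to 92 |
| Wide | 64, −77 | −60, −77 | x ±94, y −102 to −50 |

- **Bystanders:** the dish, shaker and skewer look unmoved in the pictures. I did not measure them or take a last look at the jar and cup, but the arm never went near those two at their height.
- **Contact:** the gripper was in free air at the end, with the wrist force around 1 N.
- **Mended on the way:** the first touch on the wide carton sat only about 8 mm below its top edge. I backed off, went about 11 mm lower and pushed again.
- **Missed detections:** the networks missed the skewer in one picture and gave doubtful boxes for a few things. I fitted the mat and carton poses from corners picked by eye instead, and these agreed within about 1 pixel.

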